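Knock the jammed spacer out of the trimming jig

ROBOT

A 7-joint arm with a two-finger parallel gripper is mounted at the origin on a cart in front of the work surface, level with it; the furniture and walls round the work are solid. World frame = base frame: x ahead of the robot, y to its left, z up, the work surface at z = 0. Lengths are in m, angles in degrees, forces in N, time in s.
With the tool pointing down it reaches from about 0.425 to 1.025 m from the base axis. Payload 3.6 kg.
Tool frame: the origin (TCP) lies at the very end of the fingers, on their centre line; the grasp point (between the pads) lies 19 mm behind it (env.grip_point_offset is the distance from the TCP to the grasp point, in m); z points along the fingers, y is the line along which they close (so a half turn about z gives the same grasp; the last joint's range is limited). The gripper opens to 85 mm and grips with 20 to 120 N. Pads are 22 mm wide; open, the fingers measure 114 mm over their backs; the gripper's body (76 mm by 85 mm) begins 54 mm behind the grasp point. The pads swing forward as they close: fully open they stand 13 mm farther back than shut.
Start: joints at [68.153, 33.873, 2.773, 92.16, -1.908, 54.013, -1.931], TCP at [0.206, -0.695, 0.231] pointing down, gripper open.
Joint ranges: [-153.93, 153.93], [-27.13, 128.08], [-72.61, 78.16], [10.71, 143.7], [-87.88, 267.88], [4.46, 118.87], [-176.78, 176.78]. Speed limits (degrees/s): [147.25, 147.25, 180, 180, 180, 180, 180].

INTERFACE

Orientations are given as [roll, pitch, yaw] about the fixed x, y, z axes, in that order (R = Rz(yaw) Ry(pitch) Rx(roll)).
In Python, from cell import env gives the robot as it stands.
- The arm moves only by the shell command python3 -m inch 'ROWS' [OPENING] [FORCE]. ROWS is text: rows parted by semicolons, each of 4 numbers parted by spaces: the shift along the tool's x, y, z in mm, then the turn about the tool's z in degrees. In form: dx dy dz twist; .... A call has 1 to 10 rows; each row is the pose to reach, as a shift and turn from the pose commanded when the call began, along the tool's axes at that moment; what a row does not reach only later rows make up. A row lasts 1/8 s, in which the tool goes at most 62.5 mm and 10.7 degrees, less where a joint would pass 70% of its speed; a pose out of reach is approached as far as the arm can. A call with a gripper value outside its range is refused whole. OPENING is the opening, from -1 (shut) to 1 (fully open), set as the call begins (- or left out, the last holds). The fingers move at their own pace and stop on an object; FORCE is the grip in N (left out, the last holds). Time passes only in rows, so rows that repeat a pose let the fingers close. It gives the time, the measured TCP pose, the force, the opening and the grip force at its end, in the units of the state.
- env.get_obs(): the state, without advancing time (a new reading comes with each control period).
- env.grab_frame(name): name is "scene" or "top" or "wrist"; returns a dict with "color" (480x640x3 uint8, red, green, blue), "intrinsics" (3x3 intrinsics, pixels), "xyz" and "orientation" of the camera in the world; the wrist camera has in their place "hand_eye" (4x4, takes a point from camera to tool coordinates, whose origin is the TCP and whose axes are the flange's). Camera axes: x right, y down, z forward; pixel columns grow to the right and rows downward; lengths in m; the calibration is good to about 2 mm. A picture is of the moment at which its call begins: read the wrist's pose just before it. There is no depth.
- env.job_done(): hands the job in; it is judged then, once.
Trained networks look in a picture, given as the dict that the camera call returned (one of the last four; its "shot" number tells which), for a name from the list of things; names that differ only in an ending like _2 or _b are one class to them, and where a whole thing is asked for, a point or a joint stands for the part that bears it (a point fixed in the world has none). Each returns a list of dicts, best first, with "p" (0 to 1); they miss things now and then, are a little off and sometimes report something else, mostly with a low value. They report only what shows in the picture. A call takes as long as a camera call.
- env.look_for(picture, label): "location" ([column, row] in pixels, amid what is visible of it).
The state is a dict: "time": time; "joints": joint angles; "dq": joint speeds; "joint_torque": joint torques, N m; "tcp_pos": TCP position; "ee_rot": TCP orientation; "force": force on the tool from outside, world axes, zero at the start; "ft_torque": the same for the moment, N m; "gripper_width": finger opening in m; "grip_force": force on a finger pad.
Only numpy, scipy, OpenCV 4.12 (cv2) and the standard library are available. Lean on these libraries where they do the work, as an engineer would, in place of code of your own. Each camera call takes 0.05 s, during which the arm holds its last target. There are 200 camera calls.

TASK

The wooden spacer is jammed under the steel bridge of the trimming jig: hold the stepped wooden knocking block and use it, not your fingers, to drive the spacer, from the end that sticks out least, along the board until it is right out from under the bridge but still lying on the jig's board. Then stand the block upright on the bench top, lift the spacer out and lay it flat in the shallow wooden tray, same side up. Leave the hand stamps and the soap bar undisturbed.

Things in the scene. Friction and masses are not known exactly. Their poses are not given: they have to be found in the camera images.
- jig: Fixed plywood trimming jig board, 100 (x) x 175 (y) x 12 mm thick. Origin on the underside, under the centre line of its channel; the board reaches from y = -70 to y = +105 mm of this frame, x +-50. A steel bridge stands across it from y = -35 to -10 mm. The spacer must be driven along this frame's +y; the board beyond the bridge is open, with no stop at its end.
- jig_bridge (a point): Top of the steel bridge: x = 0, y = -22.5, z = 60 mm in the jig's frame (screw heads to 63). Two posts leave a channel 40 mm wide; feet reach x = +-45. Plate's underside at z = 55. Under it a steel pad is sprung down on the spacer with about 9 N; it drops 2 mm, to z = 42, when the spacer is gone. What passes below it must stay under z = 40.
- jig_jam (a point): Point on the jig's board in the channel, y = -10 mm in the jig's frame, 12 mm above the bench: about where the spacer's origin is while it is jammed (up to 4 mm either way along y).
- spacer: Loose beech spacer bar, 36 (x) x 84 (y) x 32 mm high, 90 g, origin at the centre of its underside. Lies on the jig's board along the jig's y, gripped between board and pad; about 8 to 14 N slide it. Its -y end, the one to strike, sticks out about 17 mm on the bridge's -y side. It is clear, and can be lifted, once its origin is past y = +33 mm of the jig; past +105 it tips off.
- block: Loose stepped wooden knocking block, 160 g, standing on the bench: a body 40 (x) x 60 (y) x 44 mm high, gripped across its x faces, and on its +y end a lower nose 28 wide and 22 high, reaching to y = +75 mm. Origin at the centre of the body's underside. The nose passes under the bridge with the block's underside 3 to 5 mm above the jig's board; the body does not.
- tray: Fixed shallow open wooden tray, 120 (x) x 160 (y) x 18 mm high outside, walls 6 mm, floor about 6 mm thick; origin at the centre of its underside.
- stamp_a: Loose wooden hand stamp, 35 mm across, 64 mm high, standing; leave alone. Origin at the centre of its underside.
- stamp_b: Second loose wooden hand stamp, 35 mm across, 64 mm high, standing; leave alone. Origin at the centre of its underside.
- soap_bar: Loose soap bar, 53 x 77 x 25 mm, lying flat; leave alone. Origin at the centre of its underside.

How it is judged (in metres and radians):
On the way, in this order (a step that is already met when the one before it is completed fails the run):
1. the block, held in the fingers, presses on the jammed spacer (contact force between block and spacer above 1 N and contact force between the fingers and block above 1 N and distance between spacer and jig_jam below 0.04 m).
2. the spacer lies on the jig's board, clear of the bridge (y of spacer in the frame of jig between 0.033 and 0.11 m and x of spacer in the frame of jig between -0.05 and 0.05 m and height (world z) of spacer between 0.008 and 0.016 m and angle between spacer's own z axis and vertical below 0.1 rad), for 0.2 s.
At the end, for the whole second after the job is handed in: The spacer lies flat on the tray's floor, same side up (within 0.1 rad, its underside within 5 mm of the floor), and the knocking block stands on its underside on the bench top (within 4 mm and 0.1 rad); both are at rest. The stamps and the soap bar were not moved more than 20 mm or tipped (x of spacer in the frame of tray between -0.054 and 0.054 m and y of spacer in the frame of tray between -0.074 and 0.074 m and height (world z) of spacer between 0.002 and 0.011 m and angle between each of spacer, block's own z axis and vertical below 0.1 rad and linear speed of each of spacer, block below 0.01 m/s and height (world z) of block between -0.004 and 0.004 m); the robot touches nothing.
It fails at once if the fingers or arm touch the spacer while it is under the bridge (contact force between any of the fingers, the arm and spacer above 1 N and distance between spacer and jig_jam below 0.04 m).
It fails at once if a hand stamp or the soap bar is moved more than 20 mm or tipped (distance of any of stamp_a, stamp_b, soap_bar from where it was at the start of the episode above 0.02 m or angle between any of stamp_a, stamp_b, soap_bar's own z axis and vertical above 0.3 rad).
It also fails if it takes over 64 s, if anything falls off the work surface, if the arm or the gripper's body presses on something with over 40 N, if the wrist force passes 120 N, or if a joint passes its speed limit or range.

## Working session

There is one attempt and no reset: what is moved stays moved. The work goes in short steps, Python scripts to look and compute and a shell command to move; the robot and the scene stay as the last step left them, time stands still between calls to the robot, and variables do not carry over. Pictures are saved under pics/ and viewed, at most 13 in all, crops included, and the job is handed in when it is done.

```bash
ls; mkdir -p pics; cat > h.py <<'E'
import numpy as np,cv2,json
from scipy.spatial.transform import Rotation as R
from cell import env
def ori(o):
    o=np.array(o,float)
    return o if o.shape==(3,3) else R.from_euler('xyz',o,degrees=True).as_matrix()
def cam(name):
    s=env.get_obs(); f=env.grab_frame(name)
    if name=='wrist':
        T=np.eye(4);T[:3,:3]=ori(s['ee_rot']);T[:3,3]=s['tcp_pos']
        M=T@np.array(f['hand_eye']); f['Rw'],f['tw']=M[:3,:3],M[:3,3]
    else: f['Rw'],f['tw']=ori(f['orientation']),np.array(f['xyz'],float)
    f['K']=np.array(f['intrinsics']); return f
def ray(f,p): return f['Rw']@(np.linalg.inv(f['K'])@[p[0],p[1],1])
def atz(f,p,z):
    d=ray(f,p); return f['tw']+d*(z-f['tw'][2])/d[2]
def proj(f,X):
    q=f['K']@(f['Rw'].T@(np.array(X)-f['tw'])); return q[:2]/q[2]
def tri(fs,ps):
    A=np.zeros((3,3));b=np.zeros(3)
    for f,p in zip(fs,ps):
        d=ray(f,p);d/=np.linalg.norm(d);P=np.eye(3)-np.outer(d,d);A+=P;b+=P@f['tw']
    return np.linalg.solve(A,b)
def save(f,n): cv2.imwrite(f'pics/{n}.png',cv2.cvtColor(f['color'],cv2.COLOR_RGB2BGR))
E
python3 - <<'E'
from h import *
import pickle
s=env.get_obs();print(s['tcp_pos'],s['ee_rot'],s['gripper_width'],s['time'])
fs=[cam('top'),cam('scene')]
for n,f in zip(['top','scene'],fs):
    save(f,n+'0'); print(n,f['tw'],f['orientation'])
    for l in ['jig','jig_bridge','spacer','block','tray','stamp_a','soap_bar']:
        print(l,[(np.round(d['location']).tolist(),round(d['p'],2),atz(f,d['location'],0.02)[:2].round(3).tolist()) for d in env.look_for(f,l)[:3]])
pickle.dump([{k:f[k] for k in('K','Rw','tw','color')} for f in fs],open('f0.pkl','wb'))
E
```

```text
pics
[ 0.20553875 -0.69435167  0.2301062 ] [-1.79868040e+02  7.91725001e-03  1.64930867e+01] 0.08521815980154768 0.0
top [0.1971454  0.11567267 1.39208292] [-163.65304386   -0.33993485 -105.03382359]
jig [([317.0, 295.0], 0.85, [0.463, 0.039])]
jig_bridge [([312.0, 300.0], 0.73, [0.452, 0.054])]
spacer [([326.0, 295.0], 0.74, [0.457, 0.018]), ([256.0, 255.0], 0.73, [0.607, 0.168])]
block [([216.0, 313.0], 0.9, [0.484, 0.303])]
tray [([435.0, 256.0], 0.74, [0.484, -0.29])]
stamp_a [([255.0, 252.0], 0.72, [0.616, 0.17]), ([288.0, 246.0], 0.71, [0.61, 0.082])]
soap_bar [([199.0, 264.0], 0.7, [0.625, 0.319])]
scene [ 0.26351742 -0.45104099  0.92688367] [-147.98191326   -0.77705781  -31.15016482]
jig [([281.0, 270.0], 0.6, [0.456, 0.022])]
jig_bridge [([278.0, 274.0], 0.98, [0.445, 0.016])]
spacer [([289.0, 282.0], 0.95, [0.456, -0.01])]
block [([234.0, 177.0], 0.56, [0.479, 0.285])]
tray [([387.0, 404.0], 0.87, [0.486, -0.306])]
stamp_a [([333.0, 217.0], 0.86, [0.613, 0.079]), ([311.0, 188.0], 0.55, [0.612, 0.17])]
soap_bar [([292.0, 145.0], 0.59, [0.638, 0.304])]
```

```bash
python3 - <<'E'
import cv2
a=cv2.imread('pics/top0.png')[210:360,170:490]; cv2.imwrite('pics/t1.png',cv2.resize(a,(800,375),interpolation=cv2.INTER_CUBIC))
a=cv2.imread('pics/scene0.png')[110:470,180:480]; cv2.imwrite('pics/s1.png',cv2.resize(a,(500,600),interpolation=cv2.INTER_CUBIC))
E
```

```text
(no output)
```

View pics/t1.png

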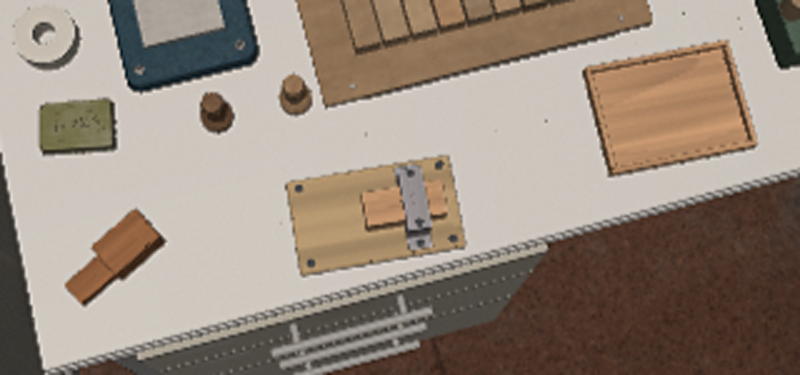

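View pics/s1.png

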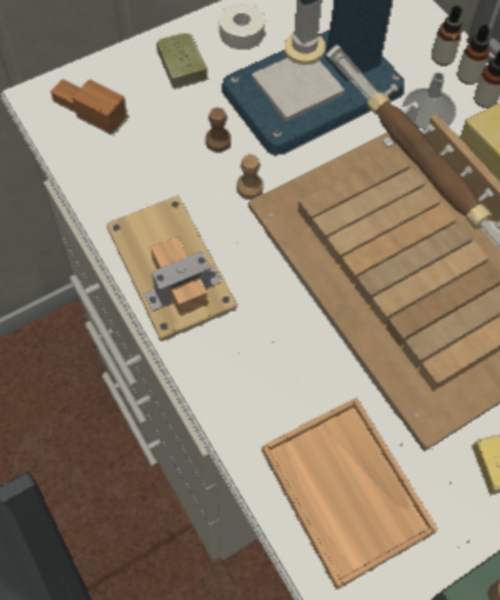

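```bash
cat >> h.py <<'E'
def rows(wps,yaw_only=False):
    """wps: list of (x,y,z,yaw) world -> rows from present pose"""
    s=env.get_obs(); Rt=ori(s['ee_rot']); p=np.array(s['tcp_pos'])
    y0=np.degrees(np.arctan2(Rt[1,0],Rt[0,0]))
    print('now',p.round(4),'yaw %.2f'%y0,'t',round(s['time'],2))
    for x,y,z,w in wps:
        d=Rt.T@(np.array([x,y,z])-p)*1000; t=-((w-y0+180)%360-180)
        print(np.round(d,1),'tw %.2f'%t,'dist %.0f'%np.linalg.norm(d))
E
python3 - <<'E'
from h import *
import pickle
t,s=pickle.load(open('f0.pkl','rb'))
def T(c,z): return atz(t,[170+c[0]/2.5,210+c[1]/2.5],z)
def S(c,z): return atz(s,[180+c[0]*.6,110+c[1]*.6],z)
for f,cs in((T,[(288,184),(447,156),(465,245),(302,274)]),(S,[(180,198),(236,310),(161,337),(108,227)])):
    q=np.array([f(c,.012) for c in cs]);d=(q[0]+q[3]-q[1]-q[2])[:2]
    d/=np.linalg.norm(d);print('jig',q[:,:2].round(3).tolist(),np.degrees(np.arctan2(d[1],d[0])),q.mean(0)-.0175*np.r_[d,0])
q=np.array([T(c,.018) for c in [(584,70),(728,42),(757,145),(612,174)]]);print('tray',q.round(3)[:,:2].tolist(),q.mean(0))
q=np.array([T(c,.044) for c in [(137,210),(165,241),(122,280),(93,249)]]);print('block',q.round(3)[:,:2].tolist(),q.mean(0))
q=np.array([T(c,.022) for c in [(66,286),(82,305)]]);print('nose',q.round(3)[:,:2].tolist(),q.mean(0))
for n,c in (('stA',(212,100)),('stB',(293,82)),('board',(330,105)),('lamp',(145,90))): print(n,T(c,.05)[:2])
f=cam('wrist');print('cam in tool',f['hand_eye'])
rows([(.5,-.3,.3,90),(.45,.05,.3,90)])
E
```

```text
jig [[0.515, 0.112], [0.501, -0.058], [0.405, -0.05], [0.419, 0.121]] 85.22234703442814 [0.45861128 0.01400156 0.012     ]
jig [[0.517, 0.106], [0.498, -0.066], [0.405, -0.052], [0.419, 0.114]] 84.31141689324713 [0.4581744  0.00785392 0.012     ]
tray [[0.553, -0.225], [0.543, -0.386], [0.427, -0.377], [0.436, -0.219]] [ 0.48983561 -0.30174264  0.018     ]
block [[0.521, 0.267], [0.483, 0.247], [0.455, 0.297], [0.493, 0.319]] [0.48802477 0.28262186 0.044     ]
nose [[0.468, 0.357], [0.445, 0.345]] [0.45640717 0.3506242  0.022     ]
stA [0.61340108 0.16683967]
stB [0.61068381 0.08068265]
board [0.5765308 0.0496142]
lamp [0.64195794 0.23179585]
cam in tool [[ 8.27959896e-05 -9.56570750e-01 -2.91500245e-01  7.44291427e-02]
 [ 9.99998953e-01  5.00307537e-04 -1.35774724e-03 -8.55219490e-04]
 [ 1.44462107e-03 -2.91499827e-01  9.56569790e-01 -1.42409429e-01]
 [ 0.00000000e+00  0.00000000e+00  0.00000000e+00  1.00000000e+00]]
now [ 0.2058 -0.6952  0.2313] yaw 16.49 t 0.85
[ 394.3 -295.4  -68.7] tw -73.51 dist 497
[ 445.7 -645.2  -68.7] tw -73.51 dist 787
```

```bash
python3 -m inch '394 -295 -69 -69; 394 -295 -69 -69; 394 -295 -69 -69; 394 -295 -69 -69; 394 -295 -69 -69; 394 -295 -69 -69; 394 -295 -69 -69; 394 -295 -69 -69; 394 -295 -69 -69'
python3 - <<'E'
from h import *
rows([(.47,.06,.3,85),(.47,.06,.24,85)])
E
```

```text
time: 1.98
tcp_pos: [0.5044, -0.2944, 0.3018]
ee_rot: [179.7, -0.1, 86.1]
force: [-0.3, -0.0, -0.2]
gripper_width: 0.0855
grip_force: 0.0
now [ 0.5044 -0.2944  0.3018] yaw 86.12 t 1.98
[351.2 -58.4   2.2] tw 1.12 dist 356
[351.1 -58.6  62.2] tw 1.12 dist 361
```

```bash
python3 -m inch '351 -58 40 1; 351 -58 40 1; 351 -58 40 1; 351 -58 40 1; 351 -58 40 1; 351 -58 40 1; 351 -58 40 1; 351 -58 40 1'
python3 - <<'E'
from h import *
import pickle
f=cam('wrist');save(f,'w1');print(f['K'][0],f['tw'])
pickle.dump({k:f[k] for k in('K','Rw','tw','color')},open('w1.pkl','wb'))
for l in ['jig','jig_bridge','spacer','block','stamp_a']:
    print(l,[(np.round(d['location']).tolist(),round(d['p'],2)) for d in env.look_for(f,l)[:3]])
rows([(.475,.34,.26,85)])
E
```

```text
time: 2.98
tcp_pos: [0.4697, 0.0525, 0.2602]
ee_rot: [-180.0, 0.1, 84.4]
force: [0.6, -0.3, 0.2]
gripper_width: 0.0854
grip_force: 0.0
[426.31117118   0.         321.75698304] [0.4767819  0.12752284 0.40254753]
jig [([317.0, 192.0], 0.58)]
jig_bridge [([317.0, 190.0], 0.73)]
spacer [([318.0, 234.0], 0.81)]
block []
stamp_a [([472.0, 147.0], 0.82), ([483.0, 38.0], 0.64)]
now [0.4698 0.0528 0.2603] yaw 84.35 t 3.27
[ 2.864e+02 -2.310e+01  2.000e-01] tw -0.65 dist 287
```

View pics/w1.png

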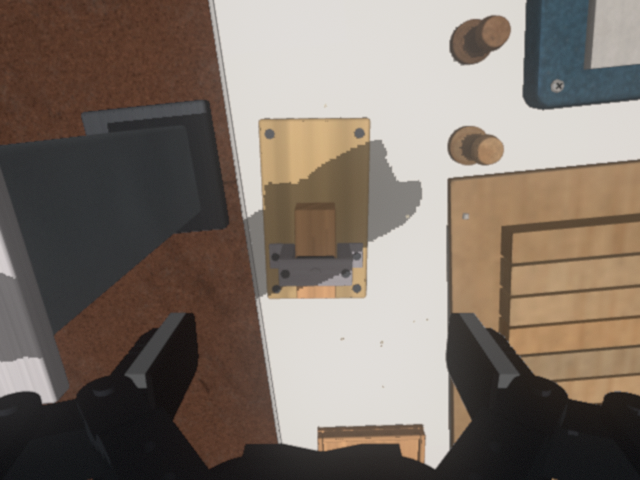

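```bash
python3 -m inch '150 -15 0 0; 150 -15 0 0; 150 -15 0 0; 150 -15 0 0; 150 -15 0 0'
cat > look.py <<'E'
from h import *
import pickle,sys
n=sys.argv[1]
f=cam('wrist');save(f,n);print(f['tw'])
pickle.dump({k:f[k] for k in('K','Rw','tw','color')},open(n+'.pkl','wb'))
E
python3 look.py w2; python3 -m inch '120 0 0 0; 120 0 0 0; 120 0 0 0; 120 0 0 0'; python3 look.py w3
python3 -c "
import cv2,numpy as np
a=cv2.imread('pics/w2.png')[60:480,150:500];b=cv2.imread('pics/w3.png')[60:480,150:500]
cv2.imwrite('pics/w23.png',np.hstack([a,b]))"
```

```text
time: 3.9
tcp_pos: [0.4692, 0.2029, 0.26]
ee_rot: [-180.0, 0.1, 84.4]
force: [-0.3, -0.8, 0.3]
gripper_width: 0.0859
grip_force: 0.0
[0.47633202 0.27801876 0.40224572]
time: 4.45
tcp_pos: [0.481, 0.322, 0.2598]
ee_rot: [-180.0, 0.1, 84.4]
force: [0.6, -1.2, -0.6]
gripper_width: 0.0854
grip_force: 0.0
[0.4881255  0.39723439 0.4020119 ]
```

View pics/w23.png

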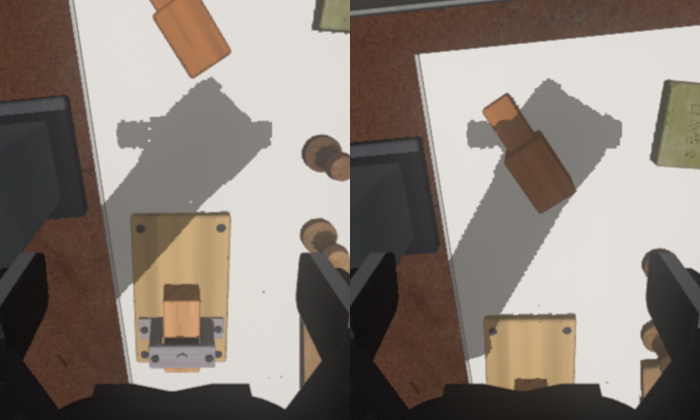

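```bash
cat > fit.py <<'E'
from h import *
import pickle
from scipy.optimize import least_squares
L=lambda n:pickle.load(open(n+'.pkl','rb'))
def fit(obs,x0):
    """obs: list (frame, model pt, pixel); free x,y,z,yaw"""
    def res(v):
        c,s=np.cos(v[3]),np.sin(v[3])
        return np.concatenate([proj(f,[v[0]+c*m[0]-s*m[1],v[1]+s*m[0]+c*m[1],v[2]+m[2]])-p for f,m,p in obs])
    r=least_squares(res,x0,loss='soft_l1'); print(r.x[:3].round(4),'yaw %.2f'%np.degrees(r.x[3]),'res',r.fun.round(1).tolist()); return r.x
E
python3 - <<'E'
from fit import *
w1,w2,w3=L('w1'),L('w2'),L('w3')
J=[(-.05,.105,.012),(.05,.105,.012),(.05,-.07,.012),(-.05,-.07,.012)]
o=[(w1,m,p) for m,p in zip(J,[(260,119),(369,119),(367,298),(268,298)])]+[(w2,m,p) for m,p in zip(J,[(282,273),(380,273),(376,421),(287,421)])]
fit(o,[.458,.01,0,-.08])
B=[(-.02,.03,.044),(.02,.03,.044),(.02,-.03,.044),(-.02,-.03,.044),(-.014,.075,.022),(.014,.075,.022)]
o=[(w3,m,p) for m,p in zip(B,[(305,213),(343,191),(375,247),(342,272),(283,167),(305,153)])]+[(w2,B[2],(380,111)),(w2,B[3],(344,137)),(w2,B[0],(303,82)),(w2,B[1],(345,58))]
v=fit(o,[.488,.28,0,.45])
# spacer +y end in w1, w2 : top edge corners
S=[(-.018,.042,.044),(.018,.042,.044)]
o=[(w1,m,p) for m,p in zip(S,[(295,205),(336,205)])]+[(w2,m,p) for m,p in zip(S,[(313,345),(351,345)])]
fit(o,[.458,.01,0,-.08])
y=v[3];rows([(v[0],v[1],.09,np.degrees(y)+90)])
E
```

```text
[ 0.4604  0.0145 -0.0063] yaw -5.15 res [-0.6, 0.4, 1.9, -0.5, -0.6, -0.6, 0.0, 0.0, -0.9, 1.8, 1.3, 1.1, 0.2, -1.0, -0.3, -0.5]
[ 0.495   0.2859 -0.0314] yaw 29.72 res [0.1, 3.0, -2.9, 0.7, 0.7, -4.8, -0.7, -7.2, 0.5, 2.8, 2.1, -0.2, 0.8, 1.0, -0.8, 2.0, 0.6, -1.4, -3.0, -6.6]
[ 4.587e-01 -2.000e-04 -3.450e-02] yaw -5.59 res [1.8, -0.2, -0.9, -0.2, 1.0, 0.2, -2.5, 0.2]
now [0.4811 0.3214 0.2598] yaw 84.32 t 4.5
[-33.5  17.4 169.8] tw -35.41 dist 174
```

```bash
python3 -m inch '-10 8 90 -18; -10 8 90 -36; -10 8 90 -36; -10 8 90 -36; -10 8 90 -36;-10 8 90 -36'; python3 look.py w4
python3 -c "
import cv2,numpy as np
a=cv2.imread('pics/w4.png')[0:400,120:520]
b=cv2.resize(cv2.imread('pics/w3.png')[130:330,200:400],(400,400),interpolation=cv2.INTER_CUBIC)
cv2.imwrite('pics/w34.png',np.hstack([a,b]))"
```

```text
time: 5.25
tcp_pos: [0.488, 0.312, 0.1704]
ee_rot: [-180.0, 0.1, 120.3]
force: [-0.4, 0.0, -0.8]
gripper_width: 0.0851
grip_force: 0.0
[0.45018533 0.37720259 0.31274022]
```

View pics/w34.png

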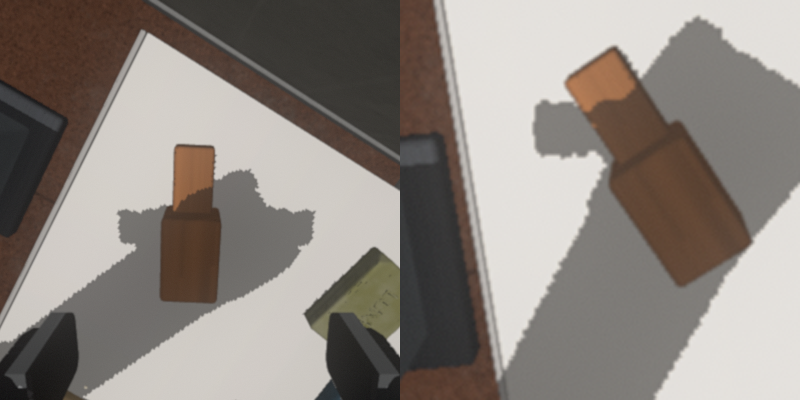

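```bash
python3 - <<'E'
from fit import *
w3,w4=L('w3'),L('w4')
B=[(-.02,.03,.044),(.02,.03,.044),(.02,-.03,.044),(-.02,-.03,.044),(-.014,.075,.022),(.014,.075,.022)]
o4=[(w4,m,p) for m,p in zip(B,[(282,220),(340,220),(337,302),(280,300.5),(295,147),(334,148)])]
o3=[(w3,B[0],(305.5,223.5)),(w3,B[2],(375,251)),(w3,B[3],(341,273)),(w3,B[4],(284,171.5)),(w3,B[5],(308,155))]
v=fit(o3+o4,[.488,.28,0,.45])
fit(o4,[.488,.28,0,.45])
y=v[3];rows([(v[0],v[1],.07,np.degrees(y)+90),(v[0],v[1],.005,np.degrees(y)+90)])
E
```

```text
[ 0.4946  0.2855 -0.0094] yaw 28.05 res [-1.3, -2.1, 2.7, -0.1, -0.2, 0.6, -1.3, 0.4, 0.1, -0.3, -0.3, -1.6, 1.1, 0.7, -0.4, -0.1, 0.6, -0.6, -1.0, 0.8, 0.5, 1.4]
[ 0.4943  0.2861 -0.0075] yaw 28.17 res [-0.7, -1.8, 1.1, 0.4, -0.2, 0.2, 0.5, -0.2, -1.4, 0.1, 0.4, 0.6]
now [0.4879 0.3124 0.1705] yaw 120.37 t 5.3
[-26.5  -7.9 100.5] tw 2.32 dist 104
[-26.5  -8.  165.5] tw 2.32 dist 168
```

```bash
python3 -m inch '-27 -8 60 2.3; -27 -8 100 2.3; -27 -8 140 2.3; -27 -8 162 2.3; -27 -8 162 2.3' 1
python3 -m inch '0 0 0 0; 0 0 0 0; 0 0 0 0; 0 0 0 0;0 0 0 0' -1 80; python3 look.py w5
```

```text
time: 5.92
tcp_pos: [0.4935, 0.2854, 0.007]
ee_rot: [-179.8, 0.1, 118.2]
force: [1.0, 0.8, 0.3]
gripper_width: 0.0856
grip_force: 0.0
time: 6.55
tcp_pos: [0.4952, 0.2867, 0.0097]
ee_rot: [179.9, 0.0, 118.2]
force: [-0.7, -0.5, 6.4]
gripper_width: 0.0389
grip_force: 81.2
[0.45955853 0.35294786 0.15207732]
```

View pics/w5.png

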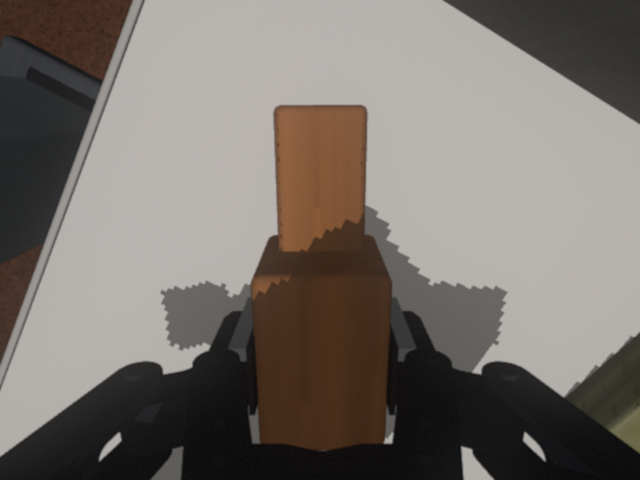

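```bash
python3 - <<'E'
from fit import *
w5=L('w5')
s=env.get_obs();Rt=ori(s['ee_rot']);p=np.array(s['tcp_pos']);print(p,s['force'])
for px,z in(((276,109),.022),((366,109),.022),((252,280),.044),((391,281),.044)):
    print(px,((Rt.T@(atz(w5,px,z)-p))*1000).round(1))
E
```

```text
[0.49523286 0.28669961 0.00967909] [ 0.4111553  -0.73313452  5.93324347]
(276, 109) [ 75.2 -13.1 -12.4]
(366, 109) [ 75.2  13.2 -12.3]
(252, 280) [ 30.5 -18.8 -34.4]
(391, 281) [ 30.2  19.2 -34.3]
```

```bash
python3 -m inch '0 0 -60 0; 0 0 -120 0; 0 0 -120 0' - 100
cat > jig.py <<'E'
from h import *
JO=np.array([.460,.0145]);JY=-5.1
def jw(x,y):
    c,s=np.cos(np.radians(JY)),np.sin(np.radians(JY)); return JO+[c*x-s*y,s*x+c*y]
def wj(X):
    c,s=np.cos(np.radians(JY)),np.sin(np.radians(JY)); d=np.array(X)[:2]-JO; return np.array([c*d[0]+s*d[1],-s*d[0]+c*d[1]])
E
python3 - <<'E'
from jig import *
a=jw(0,-150);print(a)
rows([(*a,.13,84.9)])
E
```

```text
time: 6.98
tcp_pos: [0.4971, 0.2884, 0.133]
ee_rot: [179.4, -0.1, 118.2]
force: [-0.4, -0.4, -2.1]
gripper_width: 0.0387
grip_force: 101.5
[ -12.87414453 -149.39165981]
now [0.4971 0.2884 0.133 ] yaw 118.16 t 6.97
[-125655.3  -82418.1    -961.2] tw 33.26 dist 150276
```

```bash
python3 - <<'E'
from jig import *
a=jw(0,-.150);print(a)
rows([(*a,.13,84.9)])
E
```

```text
[ 0.44666586 -0.13490616]
now [0.4971 0.2884 0.133 ] yaw 118.16 t 6.97
[-3.495e+02 -2.442e+02  2.000e-01] tw 33.26 dist 426
```

```bash
python3 -m inch '-350 -244 0 33.3; -350 -244 0 33.3; -350 -244 0 33.3; -350 -244 0 33.3; -350 -244 0 33.3; -350 -244 0 33.3; -350 -244 0 33.3; -350 -244 0 33.3; -350 -244 0 33.3'
python3 look.py w6;python3 - <<'E'
from jig import *
a=jw(0,-.150);rows([(*a,.026,84.9)])
E
```

```text
time: 8.1
tcp_pos: [0.4441, -0.1372, 0.1277]
ee_rot: [-179.9, -0.0, 84.9]
force: [0.4, -0.1, -2.3]
gripper_width: 0.0387
grip_force: 101.3
[ 0.45063982 -0.0624084   0.27018848]
now [ 0.4445 -0.1364  0.1279] yaw 84.98 t 8.15
[  1.5   2.1 101.9] tw 0.08 dist 102
```

View pics/w6.png

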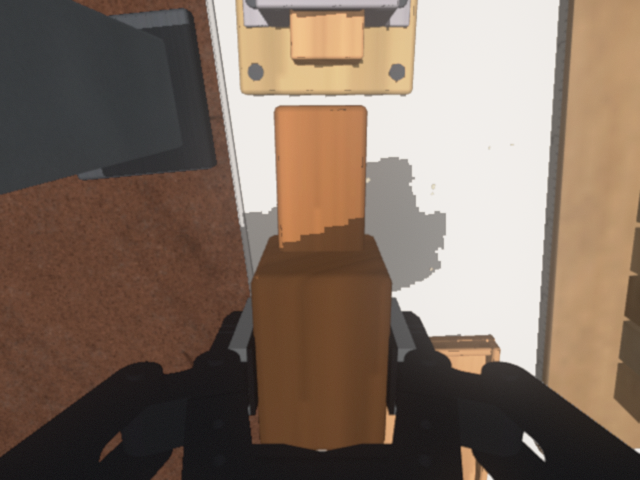

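```bash
python3 - <<'E'
from fit import *
from jig import *
w=L('w6')
for n,px,z in(('bl',(240,93),.012),('br',(412,93),.012),('sl',(291,59),.044),('sr',(364,60),.044),('screwL',(255,72),.013),('screwR',(397,72),.013),('brL',(246,22),.06),('brR',(412,24),.06)):
    X=atz(w,px,z);print(n,X.round(4),(wj(X)*1000).round(1))
E
```

```text
bl [ 0.4044 -0.0493  0.012 ] [-49.7 -68.5]
br [ 0.5026 -0.0582  0.012 ] [ 48.9 -68.6]
sl [ 0.4374 -0.0375  0.044 ] [-17.9 -53.8]
sr [ 0.4731 -0.0412  0.044 ] [ 18.  -54.3]
screwL [ 0.4146 -0.039   0.013 ] [-40.5 -57.4]
screwR [ 0.4943 -0.0462  0.013 ] [ 39.6 -57.4]
brL [ 0.42   -0.0222  0.06  ] [-36.6 -40.1]
brR [ 0.4938 -0.0297  0.06  ] [ 37.6 -41. ]
```

```bash
python3 -m inch '1 2 40 0; 1 2 80 0; 1 2 102 0; 1 2 102 0; 1 2 102 0'
python3 - <<'E'
from jig import *
s=env.get_obs();print((wj(s['tcp_pos'])*1000).round(1),s['tcp_pos'],s['ee_rot'],s['force'])
a=jw(0,-.150);rows([(*a,.0258,84.9)])
E
```

```text
time: 8.78
tcp_pos: [0.4475, -0.1355, 0.0269]
ee_rot: [179.9, -0.0, 85.0]
force: [-0.9, -0.6, -1.3]
gripper_width: 0.0392
grip_force: 101.3
[   0.9 -150.6] [ 0.44751993 -0.13553743  0.02685778] [ 1.79947655e+02 -2.74541116e-02  8.50229058e+01] [-0.9481843  -0.55234007 -1.32355506]
now [ 0.4475 -0.1355  0.0269] yaw 85.02 t 8.78
[ 0.6 -0.9  1.1] tw 0.12 dist 1
```

```bash
python3 -m inch '8 -1 1 0; 15 -1 1 0; 18 -1 1 0; 20 -1 1 0; 22 -1 1 0; 24 -1 1 0; 26 -1 1 0; 28 -1 1 0'
python3 - <<'E'
from jig import *
s=env.get_obs();print((wj(s['tcp_pos'])*1000).round(1),s['tcp_pos'],s['ee_rot'],s['force'],s['grip_force'])
E
```

```text
time: 9.78
tcp_pos: [0.4473, -0.1149, 0.0257]
ee_rot: [-179.8, 0.5, 84.5]
force: [-1.4, -13.0, 4.6]
gripper_width: 0.0386
grip_force: 101.8
[  -1.2 -130. ] [ 0.44726684 -0.11491594  0.025696  ] [-179.84637542    0.48281995   84.53453017] [ -1.43311626 -12.97389796   4.59238269] 101.77749037742615
```

```bash
python3 -m inch '4 0 0 0; 8 0 0 0; 12 0 0 0; 16 0 0 0; 20 0 0 0; 24 0 0 0; 28 0 0 0; 32 0 0 0; 36 0 0 0'
python3 - <<'E'
from jig import *
s=env.get_obs();print((wj(s['tcp_pos'])*1000).round(1),s['tcp_pos'],s['ee_rot'],s['force'],s['grip_force'])
E
```

```text
time: 10.9
tcp_pos: [0.4497, -0.0804, 0.0258]
ee_rot: [-179.8, 0.6, 84.4]
force: [-2.3, -14.9, 5.6]
gripper_width: 0.0389
grip_force: 102.0
[ -1.8 -95.4] [ 0.44972164 -0.08037773  0.02575336] [-179.77308303    0.59949065   84.4107885 ] [ -2.29954972 -14.90881741   5.59089512] 102.0332944393158
```

```bash
python3 -m inch '3 0 0 0; 6 0 0 0; 9 0 0 0; 11 0 0 0; 13 0 0 0; 13 0 0 0; 13 0 0 0'
python3 look.py w7; python3 - <<'E'
from jig import *
s=env.get_obs();print((wj(s['tcp_pos'])*1000).round(1),s['tcp_pos'],s['ee_rot'],s['force'],s['grip_force'])
E
```

```text
time: 11.78
tcp_pos: [0.4526, -0.0594, 0.0252]
ee_rot: [-180.0, -0.0, 84.9]
force: [-0.8, -0.7, -2.2]
gripper_width: 0.0393
grip_force: 101.4
[0.45896189 0.01545923 0.16767759]
[ -0.8 -74.4] [ 0.45258094 -0.05954692  0.02522314] [-1.79990243e+02 -2.67144225e-02  8.49299093e+01] [ 0.30765166 -0.20374737 -1.1372806 ] 101.35508179664612
```

View pics/w7.png

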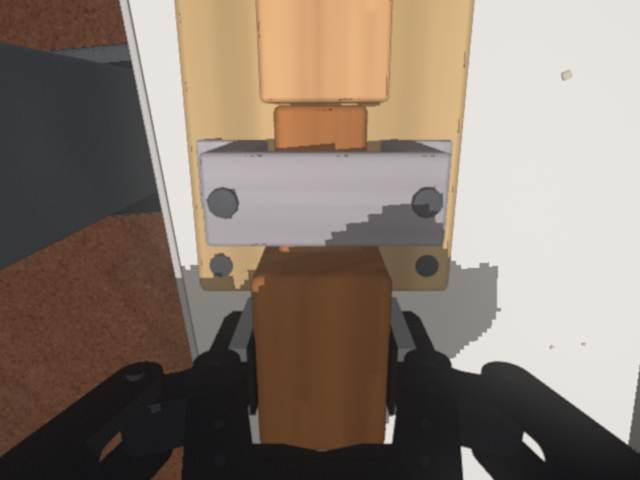

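```bash
python3 - <<'E'
from fit import *
from jig import *
w=L('w7')
for n,px,z in(('sl',(262,99),.044),('sr',(388,99),.044),('sbot',(325,102),.012),('nose',(320,108),.038),('brL',(207,244),.06),('brR',(449,244),.06),('bl',(201,290),.012),('br',(448,290),.012)):
    X=atz(w,px,z);print(n,X.round(4),(wj(X)*1000).round(1))
E
```

```text
sl [0.4427 0.0196 0.044 ] [-17.6   3.5]
sr [0.4774 0.0165 0.044 ] [17.1  3.5]
sbot [0.4602 0.0177 0.012 ] [-0.   3.2]
nose [0.4584 0.0158 0.038 ] [-1.7  1.2]
brL [ 0.4256 -0.0159  0.06  ] [-31.5 -33.4]
brR [ 0.4895 -0.0216  0.06  ] [ 32.6 -33.3]
bl [ 0.4052 -0.0486  0.012 ] [-49.  -67.8]
br [ 0.5027 -0.0572  0.012 ] [ 48.9 -67.7]
```

```bash
python3 -m inch '-25 0 0 0; -60 0 0 0; -90 0 0 0; -90 10 0 0; -90 20 5 0; -90 20 10 0; -90 20 14 0; -90 20 15 0; -90 20 15 0'
python3 - <<'E'
from jig import *
s=env.get_obs();print((wj(s['tcp_pos'])*1000).round(1),s['tcp_pos'],s['ee_rot'],s['force'],s['grip_force'])
E
```

```text
time: 12.95
tcp_pos: [0.4641, -0.1511, 0.0102]
ee_rot: [-180.0, 0.0, 84.9]
force: [-0.0, 0.2, -2.4]
gripper_width: 0.0391
grip_force: 101.3
[  18.8 -164.6] [ 0.46414046 -0.15107642  0.01016042] [-1.79956441e+02  1.83641904e-03  8.49285545e+01] [-0.03336468  0.18376152 -2.36617538] 101.32832765579224
```

```bash
python3 -m inch '0 0 1 0; 0 0 1 0; 0 0 1 0' ; python3 -m inch '0 0 0 0; 0 0 0 0; 0 0 0 0; 0 0 0 0' 1; python3 -m inch '0 0 -50 0; 0 0 -110 0; 0 0 -150 0; 0 0 -150 0'
python3 - <<'E'
from jig import *
a=jw(0,.047+.04);rows([(*a,.16,84.9)])
E
```

```text
time: 13.32
tcp_pos: [0.4644, -0.1513, 0.0097]
ee_rot: [180.0, 0.0, 84.9]
force: [-2.3, 0.7, 5.7]
gripper_width: 0.0389
grip_force: 101.9
time: 13.82
tcp_pos: [0.4646, -0.1515, 0.0092]
ee_rot: [-180.0, -0.0, 84.9]
force: [-0.5, 0.9, -0.4]
gripper_width: 0.0854
grip_force: 0.0
time: 14.32
tcp_pos: [0.4666, -0.152, 0.1622]
ee_rot: [179.6, 0.1, 84.8]
force: [0.2, -0.5, -0.7]
gripper_width: 0.0853
grip_force: 0.0
now [ 0.4666 -0.152   0.1622] yaw 84.84 t 14.32
[252.3 -21.7   1.6] tw -0.06 dist 253
```

```bash
python3 -m inch '252 -22 0 0; 252 -22 0 0; 252 -22 0 0; 252 -22 0 0; 252 -22 0 0; 252 -22 0 0'; python3 look.py w8
```

```text
time: 15.08
tcp_pos: [0.4641, 0.1013, 0.1583]
ee_rot: [-179.9, 0.1, 85.0]
force: [-0.3, -1.0, -1.0]
gripper_width: 0.0854
grip_force: 0.0
[0.47074258 0.17640173 0.30058511]
```

View pics/w8.png

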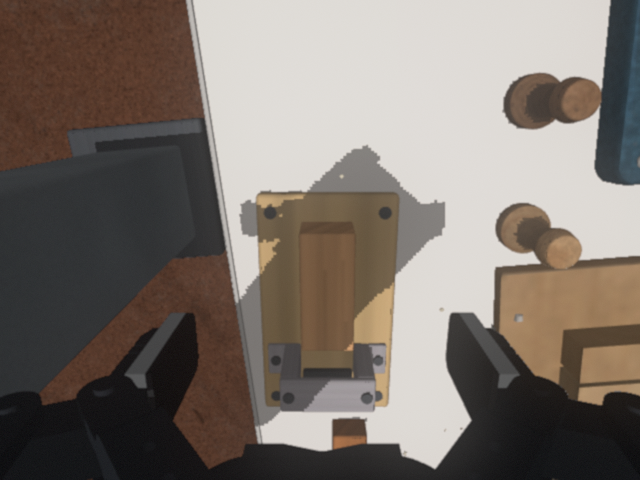

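```bash
python3 - <<'E'
from fit import *
from jig import *
w8,w7=L('w8'),L('w7')
S=[(-.018,.042,.032),(.018,.042,.032),(.018,-.042,.032),(-.018,-.042,.032)]
o=[(w8,m,p) for m,p in zip(S,[(301,233),(355,233),(354,349),(302,349)])]+[(w7,S[3],(262,99)),(w7,S[2],(388,99))]
v=fit(o,[.46,.06,.012,-.09]);print((wj(v[:2])*1000).round(1))
rows([(v[0],v[1],.05,np.degrees(v[3])+90),(v[0],v[1],.018,np.degrees(v[3])+90)])
w=w8
for px in((257,193),(398,193)): print((wj(atz(w,px,.012))*1000).round(1))
E
```

```text
[0.4639 0.0598 0.0097] yaw -5.02 res [-1.4, -1.2, 1.6, -1.1, -0.3, -0.1, -0.6, -0.1, -0.6, 0.4, 1.5, 0.4]
[-0.2 45.5]
now [0.4642 0.1    0.1583] yaw 84.83 t 15.12
[-39.9   3.5 108.4] tw -0.15 dist 116
[-39.8   3.6 140.4] tw -0.15 dist 146
[-48.8 106.5]
[ 47.9 106.7]
```

```bash
python3 -m inch '-40 3 50 0; -40 3 100 0; -40 3 130 0; -40 3 140 0; -40 3 140 0'; python3 -m inch '0 0 0 0; 0 0 0 0; 0 0 0 0; 0 0 0 0; 0 0 0 0' -1 60; python3 -m inch '0 0 -40 0; 0 0 -90 0; 0 0 -130 0; 0 0 -130 0'
python3 - <<'E'
from jig import *
rows([(.47,-.10,.15,80),(.492,-.302,.15,85)])
E
```

```text
time: 15.75
tcp_pos: [0.4643, 0.0603, 0.0191]
ee_rot: [-179.9, 0.1, 84.8]
force: [0.9, 0.4, 0.6]
gripper_width: 0.0855
grip_force: 0.0
time: 16.38
tcp_pos: [0.465, 0.0614, 0.0203]
ee_rot: [179.9, -0.0, 84.9]
force: [-0.3, -0.3, 7.6]
gripper_width: 0.0348
grip_force: 60.4
time: 16.88
tcp_pos: [0.4664, 0.0617, 0.1521]
ee_rot: [179.6, -0.1, 84.8]
force: [-0.2, -0.0, -1.5]
gripper_width: 0.035
grip_force: 60.4
now [0.4664 0.0617 0.1521] yaw 84.85 t 16.88
[-160.8   18.1    2. ] tw 4.85 dist 162
[-360.    58.1    2. ] tw -0.15 dist 365
```

```bash
python3 -m inch '-360 58 0 0; -360 58 0 0; -360 58 0 0; -360 58 0 0; -360 58 0 0; -360 58 0 0; -360 58 0 0; -360 58 0 0'
python3 look.py w9
python3 - <<'E'
from h import *
rows([(.490,-.302,.0148,86)])
E
```

```text
time: 17.88
tcp_pos: [0.4892, -0.3015, 0.148]
ee_rot: [-179.9, -0.1, 84.9]
force: [0.4, 0.3, -0.5]
gripper_width: 0.0352
grip_force: 60.3
[ 0.49592322 -0.2267645   0.29054166]
now [ 0.4895 -0.3005  0.1484] yaw 85.00 t 17.93
[ -1.7   0.8 133.6] tw -1.00 dist 134
```

View pics/w9.png

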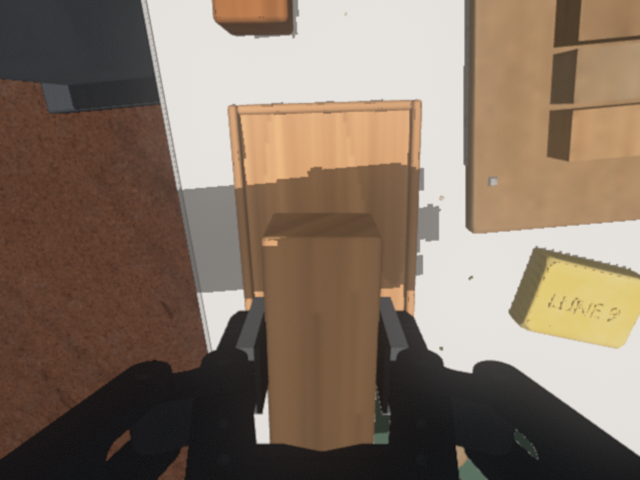

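```bash
python3 - <<'E'
from fit import *
w=L('w9');a,b=atz(w,(230,106),.018),atz(w,(421,101),.018);d=(b-a)[:2];d/=np.linalg.norm(d)
print(a,b,np.degrees(np.arctan2(d[1],d[0])),(a+b)[:2]/2+.08*np.array([d[1],-d[0]]))
E
```

```text
[ 0.43959246 -0.21966178  0.018     ] [ 0.55581829 -0.22714413  0.018     ] -3.6834840211834403 [ 0.4925658  -0.30323769]
```

```bash
python3 -m inch '-2 3 50 -1; -2 3 100 -1; -2 3 120 -1; -2 3 128 -1; -2 3 132 -1; -2 3 132 -1'
python3 - <<'E'
from h import *
s=env.get_obs();print(s['tcp_pos'],s['force'])
E
```

```text
time: 18.68
tcp_pos: [0.4939, -0.3049, 0.0184]
ee_rot: [179.9, 0.0, 85.9]
force: [0.3, -0.2, 0.4]
gripper_width: 0.0347
grip_force: 60.3
[ 0.49388138 -0.30485358  0.01837323] [ 0.28684437 -0.15998417  0.38099411]
```

```bash
python3 -m inch '0 0 2 0; 0 0 3 0; 0 0 3 0'
```

```text
time: 19.05
tcp_pos: [0.493, -0.3047, 0.0145]
ee_rot: [180.0, 0.0, 85.9]
force: [0.5, 0.3, -0.8]
gripper_width: 0.0347
grip_force: 60.3
```

```bash
python3 -m inch '0 0 1.5 0; 0 0 1.5 0; 0 0 1.5 0'; python3 -m inch '0 0 0 0; 0 0 0 0; 0 0 0 0; 0 0 0 0' 0.2; python3 -m inch '0 0 -20 0; 0 0 -60 0; 0 0 -110 0; 0 0 -150 0; 0 0 -150 0; 0 0 -150 0'; python3 look.py w10
python3 - <<'E'
from h import *
f=cam('top');print([(d['location'],round(d['p'],2),atz(f,d['location'],.03)) for d in env.look_for(f,'spacer')[:2]])
import cv2
a=cv2.imread('pics/w10.png')[80:480];save(f,'top2')
b=cv2.resize(cv2.imread('pics/top2.png')[230:310,300:460],(640,320))
cv2.imwrite('pics/fin.png',cv2.resize(np.vstack([a,b]),(533,600)))
E
```

```text
time: 19.42
tcp_pos: [0.4931, -0.3048, 0.0143]
ee_rot: [180.0, 0.1, 85.9]
force: [-3.3, 0.6, 11.1]
gripper_width: 0.0346
grip_force: 61.8
time: 19.92
tcp_pos: [0.493, -0.3045, 0.0126]
ee_rot: [-180.0, -0.0, 85.9]
force: [-0.6, -0.3, 0.0]
gripper_width: 0.0513
grip_force: 0.0
time: 20.68
tcp_pos: [0.4925, -0.3046, 0.1632]
ee_rot: [-180.0, 0.0, 85.9]
force: [0.3, -0.0, -0.4]
gripper_width: 0.0513
grip_force: 0.0
[ 0.49760768 -0.22952764  0.30560194]
[([440.4, 253.4], 0.68, array([ 0.48429757, -0.30339703,  0.03      ]))]
```

View pics/fin.png

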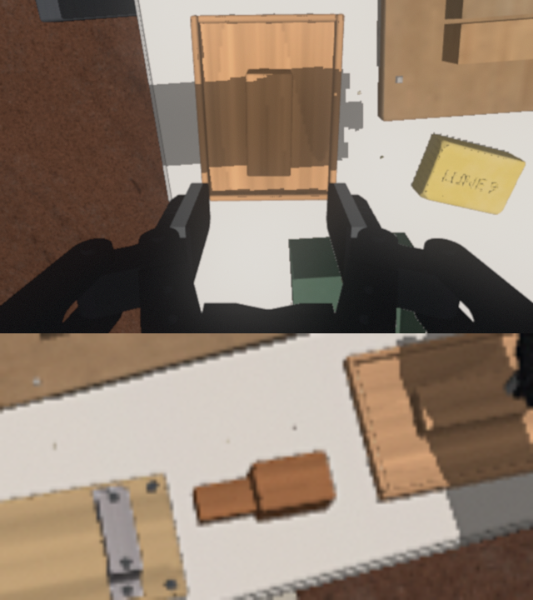

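The spacer lies flat inside the tray, the block stands on the bench between the jig and the tray, and the gripper is clear.

```bash
python3 -c "
from cell import env
print(env.job_done())"
```

```text
the job is handed in; nothing more can be done
None
```

The spacer was driven clear of the bridge with the knocking block and now lies flat in the tray; the block stands upright on the bench, the stamps and soap bar were left alone, and the job was handed in at about 21 s, though no verdict was shown.

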